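Butt the stock cartons together and hold the chest lid open

ROBOT

A 6-joint arm with a two-finger parallel gripper is mounted at the origin on the work surface; the furniture and walls round the work are solid. World frame = base frame: x ahead of the robot, y to its left, z up, the work surface at z = 0. Lengths are in mm, angles in rad, forces in N, time in s.
With the tool pointing down it reaches from about 400 to 925 mm from the base axis. Payload 12.5 kg.
Tool frame: the origin (TCP) lies midway between the tips of the shut fingers; the grasp point (between the pads) lies 19 mm behind it; z points along the fingers, y is the line along which they close (so a half turn about z gives the same grasp; the last joint's range is limited). The gripper opens to 95 mm and grips with 3 to 60 N. Pads are 20 mm wide; open, the fingers measure 119 mm over their backs; the gripper's body (75 mm by 180 mm) begins 59 mm behind the grasp point.
Start: joints at [1.182, 0.491, 1.559, -0, 1.092, -0.106], TCP at [174.387, 600.199, 192.061] pointing down, gripper open.
Joint ranges: [-3.1, 3.1], [-0.84, 2.19], [0.05, 2.79], [-1.13, 4.28], [0.06, 2.93], [-2.69, 2.69]. Speed limits (rad/s): [2.22, 2.22, 2.79, 3.14, 3.14, 3.14].

INTERFACE

Orientations are given as [roll, pitch, yaw] about the fixed x, y, z axes, in that order (R = Rz(yaw) Ry(pitch) Rx(roll)).
In Python, from cell import * gives the robot as it stands.
- The arm moves only by the tool servo_tool, never from a script. Its argument "moves" is one flat list of numbers, 5 for each row, row after row: the shift along the world's x, y, z as a fraction of full scale, then the turn about the world's z as a fraction of full scale, then the opening, from 0 (shut) to 1 (fully open). A call has 1 to 12 rows; each row is the pose to reach, as a shift and turn from the pose commanded when the call began, turning the shorter way round; what a row does not reach only later rows make up. Full scale, the value 1, is 400 mm for a shift and 180 degrees for a turn. A row lasts 1/12 s, in which the tool goes at most 41.7 mm and 7.16 degrees, less where a joint would pass 70% of its speed; a pose out of reach is approached as far as the arm can. A call with a number of a shift or a turn outside -1 to 1 is refused whole. A call with a gripper value outside its range is refused whole. The fingers move at their own pace and stop on an object; the grip force is fixed at half the most. Time passes only in rows, so rows that repeat a pose let the fingers close. It gives the time, the measured TCP pose, the force, the opening and the grip force at its end, in the units of the state.
- state(): the state, without advancing time (a new reading comes with each control period).
- read_camera(name): name is "side" or "top" or "wrist"; returns (picture, depth): 384x512x3 uint8, blue, green, red; 384x512 float32, mm along the optical axis (not along the pixel's ray), 0 where there is no reading.
- get_calibration(name): a dict with "K" (3x3 intrinsics, pixels), "k1" (the pictures are not rectified: a ray, as slopes to the right and down, at radius r is drawn at 1 + k1 r^2 times it, then the intrinsics apply), "R" (3x3) and "t" (3): a world point X has camera coordinates R X + t. Camera axes: x right, y down, z forward; pixel columns grow to the right and rows downward; lengths in mm; the calibration is good to about 2 mm. A picture is of the moment at which its call begins: read the wrist's pose just before it. get_calibration takes no time and is no camera call; for the wrist camera it gives the pose at the moment of the call.
- job_done(): hands the job in; it is judged then, once.
The state is a dict: "t": time; "joints": joint angles; "qvel": joint speeds; "tau": joint torques, N m; "eef_pos": TCP position; "tcp_rot": TCP orientation; "ft_force": force on the tool from outside, world axes, zero at the start; "moment": the same for the moment, N m; "opening": opening from 0.0 (shut) to 1.0 (fully open); "grip_force": force on a finger pad.
Only numpy, scipy, OpenCV 4.12 (cv2) and the standard library are available. Lean on these libraries where they do the work, as an engineer would, in place of code of your own. Each camera call takes 0.05 s, during which the arm holds its last target. There are 200 camera calls.

TASK

Two equal screw cartons lie on the plywood loading board: slide the loose one up to the one at the end stop until their ends meet squarely with no gap and they stand in line, without shifting the one at the stop, and let go of it. Then raise the lid of the grey steel stock chest by its bar handle to 45 degrees and hold it there, as it falls shut by itself, so that the clerk can load the pair; the program finishes while the gripper still holds the lid steady at 45 degrees. Leave the pill bottle, the tape measure and the padlock where they are.

Things in the scene. Friction and masses are not known exactly. Their poses are not given: they have to be found in the camera images.
- board: plywood loading board fixed to the desk, 110 (x) x 240 (y) x 8 mm thick; origin at the centre of its underside, its top 8 mm above that. At its +y end stands a wooden end stop across the board, 14 mm thick (y 105 to 119 mm), 90 mm wide, its top 33 mm above the desk
- carton_near_stop: brown cardboard carton 47 (x) x 74 (y) x 34 (z) mm, 0.25 kg, lying on the board with its +y end about 1 mm from the end stop. It is loose but must stay where it is. Origin at the centre of its underside, z up, y along its length (along the board)
- carton_loose: the same kind of carton, 47 (x) x 74 (y) x 34 (z) mm, 0.2 to 0.35 kg, loose on the board on the -y side of the other, with a gap of 25 to 50 mm between their ends, a little out of line and skewed. Origin at the centre of its underside, z up, y along its length. When butted, its origin lies 74 mm from the other's origin along that one's -y axis
- chest: grey steel stock chest fixed to the desk, open box 140 (x) x 170 (y) x 130 (z) mm, empty; origin at the centre of its underside, its front is its -x face, towards the robot. The lid is hinged along the top of its far (+x) side: a grey steel plate 144 x 176 x 6 mm, 0.45 kg, with a U-shaped round bar handle that sticks out 45 mm in front of it in the plane of the plate
- lid_handle (a point): middle of the lid's bar handle: round steel bar, 10 mm thick, straight for 76 mm along y, 185 mm from the hinge line and level with it when the lid is shut (134 mm above the desk). There are 38 mm free between the bar and the lid's front edge and nothing below the bar down to the desk. At 45 degrees it is 131 mm higher than when shut and 54 mm farther back
- lid_hinge (a point): middle of the hinge line (fixed to the chest), 70 mm behind the chest's centre, 134 mm above the desk; the hinge runs along the chest's y
- lid_angle (a joint): opening angle of the lid, rad: 0 shut, grows as the handle goes up; 0.785 = 45 degrees; stop at 1.35. Nearly frictionless: it falls shut from any angle when released. Lifting at the handle takes about 2 N
- pill_bottle: small white bottle with blue cap, 42 mm across, 76 mm high; origin at the centre of its underside; not to be moved
- tape_measure: yellow tape measure, 38 x 84 x 64 mm; origin at the centre of its underside; not to be moved
- padlock: padlock lying flat, 64 x 42 x 16 mm; origin at the centre of its underside; not to be moved

How it is judged (in metres and radians):
On the way:
1. the loose carton is butted flush and in line against the one at the stop and let go, the lid still shut (y of carton_loose in the frame of carton_near_stop between -0.0785 and -0.07 m and x of carton_loose in the frame of carton_near_stop between -0.007 and 0.007 m and angle between the y axis of carton_loose and the y axis of carton_near_stop, either way round below 0.07 rad and angle between each of carton_loose, carton_near_stop's own z axis and vertical below 0.06 rad and distance of carton_near_stop from where it was at the start of the episode below 0.01 m and contact force between carton_loose and the fingers below 0.1 N and value of joint lid_angle below 0.06 rad), for 0.2 s.
At the end, for the whole second after the job is handed in: The fingers hold the lid at rest at 45 degrees (0.69 to 0.88 rad) with over 0.8 N, nothing else propping it; the cartons lie flat and butted: gap under 4.5 mm, sideways offset under 7 mm, skew under 4 degrees, the one at the stop within 10 mm of its start (value of joint lid_angle between 0.69 and 0.88 rad and velocity of joint lid_angle between -0.08 and 0.08 rad/s and contact force between chest and the fingers above 0.8 N and contact force between chest and carton_loose below 0.1 N and contact force between chest and carton_near_stop below 0.1 N and contact force between chest and pill_bottle below 0.1 N and contact force between chest and tape_measure below 0.1 N and contact force between chest and padlock below 0.1 N and y of carton_loose in the frame of carton_near_stop between -0.0785 and -0.07 m and x of carton_loose in the frame of carton_near_stop between -0.007 and 0.007 m and angle between the y axis of carton_loose and the y axis of carton_near_stop, either way round below 0.07 rad and angle between each of carton_loose, carton_near_stop's own z axis and vertical below 0.06 rad and distance of carton_near_stop from where it was at the start of the episode below 0.01 m); the arm keeps its last pose, push and grip.
It fails at once if the carton at the stop shoved more than 15 mm (distance of carton_near_stop from where it was at the start of the episode above 0.015 m).
It fails at once if a carton tipped (angle between any of carton_loose, carton_near_stop's own z axis and vertical above 0.5 rad).
It fails at once if the pill bottle, tape measure or padlock moved more than 25 mm (distance of any of pill_bottle, tape_measure, padlock from where it was at the start of the episode above 0.025 m).
It also fails if it takes over 53 s, if anything falls off the work surface, if the arm or the gripper's body presses on something with over 40 N, if the wrist force passes 120 N, or if a joint passes its speed limit or range.

## Working session

There is one attempt and no reset: what is moved stays moved. The work goes in short steps, Python scripts to look and compute and a tool call to move; the robot and the scene stay as the last step left them, time stands still between calls to the robot, and variables do not carry over. Pictures are saved under pics/ and viewed, at most 10 in all, crops included, and the job is handed in when it is done.

Besides the shell and the picture viewer there is one more tool, called after "Emit:" as a command line: name --argument value ..., lists and objects as JSON in quotes. servo_tool: Moves the arm, as the interface text tells. Its arguments: {"type":"object","properties":{"moves":{"type":"array"}},"required":["moves"]}

```bash
ls; mkdir -p pics; python3 - <<'E'
from cell import *
import cv2,numpy as np
print(state())
a,da=read_camera("top"); b,db=read_camera("side")
np.savez('s0.npz',a=a,da=da,b=b,db=db)
for n in("top","side"): print(n,get_calibration(n))
cv2.imwrite('pics/top0.png',a);cv2.imwrite('pics/side0.png',b)
E
```

```text
pics
{'t': 0.0, 'joints': array([ 1.18241048e+00,  4.91546115e-01,  1.55943428e+00, -1.17804216e-05,
        1.09164684e+00, -1.05618987e-01]), 'qvel': array([ 0.00312959, -0.00209965,  0.00111508, -0.00093703,  0.0014303 ,
        0.00136893]), 'tau': array([-2.90636108e-04, -6.12634492e+01, -2.58185291e+01,  6.92486647e-02,
        4.80933767e-02, -7.51520224e-05]), 'eef_pos': array([174.2824449 , 599.95272047, 191.47532254]), 'tcp_rot': array([-3.14056273e+00, -9.86787076e-05,  2.85883118e+00]), 'ft_force': array([ 0.29327183, -0.4597555 , -0.1962239 ]), 'moment': array([ 0.00723114, -0.02072646,  0.01659329]), 'grip_force': 0.0, 'opening': 1.0006124052342533}
top {'K': array([[371.76114125,   0.        , 255.65060022],
       [  0.        , 371.76114125, 191.63594843],
       [  0.        ,   0.        ,   1.        ]]), 'k1': -0.02616110851520726, 'R': array([[-0.02750324, -0.99950547, -0.01524429],
       [-0.98633928,  0.0296124 , -0.16204299],
       [ 0.16241428,  0.01057933, -0.98666594]]), 't': array([-127.81601784,  563.21122975, 1180.18801405])}
side {'K': array([[456.0905962 ,   0.        , 256.45619431],
       [  0.        , 456.0905962 , 186.126009  ],
       [  0.        ,   0.        ,   1.        ]]), 'k1': -0.07304195672334321, 'R': array([[ 0.83370165, -0.55210353, -0.01110168],
       [-0.20551714, -0.29155514, -0.93421534],
       [ 0.51254684,  0.78113846, -0.35653674]]), 't': array([-527.54031446,  183.06107662, 1428.70892059])}
```

View pics/top0.png

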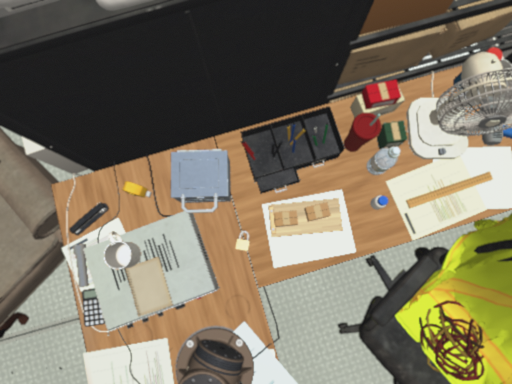

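View pics/side0.png

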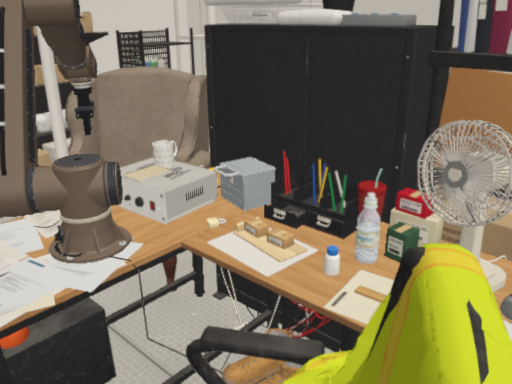

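The top view shows the chest near (200,175) with its handle toward (199,210), the board near (306,217) with two cartons at (287,217) and (318,211), the padlock at (243,241), the pill bottle at (380,201) and the tape measure at (137,188). The side view shows the same layout and the arm clear to the left.

```bash
cat > h.py <<'E'
import numpy as np,cv2
def ray(c,uv):
    uv=np.atleast_2d(np.asarray(uv,float)); K=c['K']
    p=cv2.undistortPoints(uv.reshape(-1,1,2),K,np.array([c['k1'],0,0,0,0.])).reshape(-1,2)
    d=np.c_[p,np.ones(len(p))]
    return -c['R'].T@c['t'], d@c['R'], d
def onplane(c,uv,z):
    o,d,_=ray(c,uv); return o+d*((z-o[2])/d[:,2])[:,None]
def cloud(c,dep,step=1):
    v,u=np.mgrid[0:dep.shape[0]:step,0:dep.shape[1]:step]
    uv=np.c_[u.ravel(),v.ravel()]; o,d,_=ray(c,uv)
    return (o+d*dep[v,u].ravel()[:,None]).reshape(v.shape+(3,))
E
python3 - <<'E'
from cell import *
from h import *
s=np.load('s0.npz');a=s['a'];da=s['da']
c=get_calibration('top'); P=cloud(c,da)
for n,(u,v) in dict(chest=(200,175),handle=(199,210),boardc=(306,217),c1=(287,217),c2=(318,211),pad=(243,241),bottle=(380,201),tape=(137,188),paper=(280,255),cup=(120,255),wall=(150,100),tray=(275,150),box=(345,110)).items():
    print(n,P[v,u].round(),onplane(c,[(u,v)],0).round())
cr=a[130:290,160:400]
cv2.imwrite('pics/crop0.png',cv2.resize(cr,None,fx=3.3,fy=3.3,interpolation=cv2.INTER_CUBIC))
E
```

```text
chest [600.  24. 143.] [[631.  47.   0.]]
handle [492.  27. 141.] [[509.  51.   0.]]
boardc [ 475. -311.    2.] [[ 475. -311.    0.]]
c1 [ 473. -244.   42.] [[ 477. -247.    0.]]
c2 [ 490. -346.   41.] [[ 494. -353.    0.]]
pad [400. -97.  20.] [[401. -97.   0.]]
bottle [ 512. -540.   77.] [[ 522. -565.    0.]]
tape [581. 246.  56.] [[592. 265.   0.]]
paper [ 351. -218.    1.] [[ 351. -219.    0.]]
cup [364. 266. 138.] [[365. 318.   0.]]
wall [798. 148. 259.] [[912. 227.   0.]]
tray [ 676. -209.  127.] [[ 711. -215.    0.]]
box [ 851. -468.   -1.] [[ 850. -468.    0.]]
```

View pics/crop0.png

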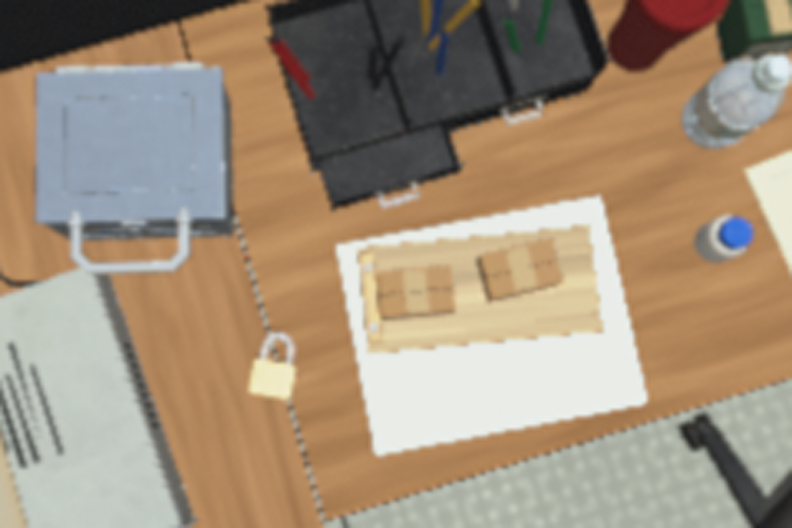

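The crop shows the end stop at the left (+y) end of the board (crop 370,295). The near carton is at (416,291) and the loose one at (521,267), skewed and offset to +x. The handle bar is at (130,267) and the padlock at (272,375). I'll lift and travel to above the board for a wrist view.

Emit:
servo_tool --moves '[0,0,0.35,0,1,0,0,0.35,0,1,0,0,0.35,0,1,0,0,0.35,0,1,0.75,-0.75,0.35,-0.4,1,0.75,-0.75,0.35,-0.4,1,0.75,-0.75,0.35,-0.4,1,0.75,-0.75,0.35,-0.4,1,0.75,-0.75,0.35,-0.4,1,0.75,-0.75,0.35,-0.4,1,0.75,-0.75,0.35,-0.4,1,0.75,-0.75,0.35,-0.4,1]'

```text
t: 1.1
eef_pos: [411.0, 362.7, 331.9]
tcp_rot: [-3.141, 0.0, 1.853]
ft_force: [0.5, 0.6, -0.4]
opening: 1.0
grip_force: 0.0
```

```bash
python3 - <<'E'
from cell import *
from h import *
s=np.load('s0.npz');da=s['da']
c=get_calibration('top'); P=cloud(c,da)
for n,(u,v) in dict(boxcorner=(188,216),boxedge=(205,255),cuptop=(122,242),drawer=(281,185),handleL=(183,209),handleR=(216,209),pens=(290,130)).items():
    print(n,P[v-1:v+2,u-1:u+2].reshape(-1,3).round()[[0,4,8]].tolist())
E
```

```text
boxcorner [[480.0, 67.0, 127.0], [477.0, 63.0, 128.0], [474.0, 61.0, 125.0]]
boxedge [[361.0, 21.0, 88.0], [358.0, 20.0, 78.0], [355.0, 19.0, 60.0]]
cuptop [[403.0, 234.0, 216.0], [400.0, 229.0, 221.0], [399.0, 252.0, 153.0]]
drawer [[589.0, -227.0, 7.0], [578.0, -228.0, 53.0], [579.0, -233.0, 25.0]]
handleL [[501.0, 80.0, 137.0], [497.0, 76.0, 141.0], [494.0, 74.0, 138.0]]
handleR [[498.0, -21.0, 137.0], [511.0, -7.0, -3.0], [507.0, -11.0, 2.0]]
pens [[723.0, -251.0, 185.0], [762.0, -265.0, 61.0], [726.0, -259.0, 157.0]]
```

Emit:
servo_tool --moves '[0,-0.95,0,0,1,0,-0.95,0,0,1,0,-0.95,0,0,1,0,-0.95,0,0,1,0,-0.95,0,0,1,0,-0.95,0,0,1,0,-0.95,0,0,1,0,-0.95,0,0,1,0,-0.95,0,0,1,0,-0.95,0,0,1,0,-0.95,0,0,1]'

```text
t: 2.02
eef_pos: [409.9, -17.5, 331.9]
tcp_rot: [-3.141, -0.0, 1.854]
ft_force: [-0.1, 0.9, 0.1]
opening: 1.0
grip_force: 0.0
```

Emit:
servo_tool --moves '[0,-0.54,0,0,1,0,-0.54,0,0,1,0,-0.54,0,0,1,0,-0.54,0,0,1,0,-0.54,0,0,1,0,-0.54,0,0,1,0,-0.54,0,0,1,0,-0.54,0,0,1]'

```text
t: 2.68
eef_pos: [410.4, -230.1, 331.7]
tcp_rot: [-3.141, -0.001, 1.859]
ft_force: [0.0, -0.2, -0.3]
opening: 0.996
grip_force: 0.0
```

```bash
python3 - <<'E'
from cell import *
from h import *
s=state();c=get_calibration('wrist');a,d=read_camera('wrist')
np.savez('w1.npz',a=a,d=d,**{'c_'+k:v for k,v in c.items()})
print(s['t'],s['eef_pos'],s['tcp_rot']);print(c)
cv2.imwrite('pics/w1.png',a)
E
```

```text
2.6833 [ 410.40079284 -230.12909866  331.67802766] [-3.14136940e+00 -1.22937444e-03  1.85905399e+00]
{'K': array([[291.77244119,   0.        , 254.70972559],
       [  0.        , 291.77244119, 194.92414625],
       [  0.        ,   0.        ,   1.        ]]), 'k1': -0.021954473202296942, 'R': array([[ 9.58514679e-01,  2.85042637e-01, -5.52200375e-04],
       [ 2.75533844e-01, -9.26039711e-01,  2.57937111e-01],
       [ 7.30117149e-02, -2.47388657e-01, -9.66161551e-01]]), 't': array([-327.24242766, -392.01474937,  438.3779864 ])}
```

View pics/w1.png

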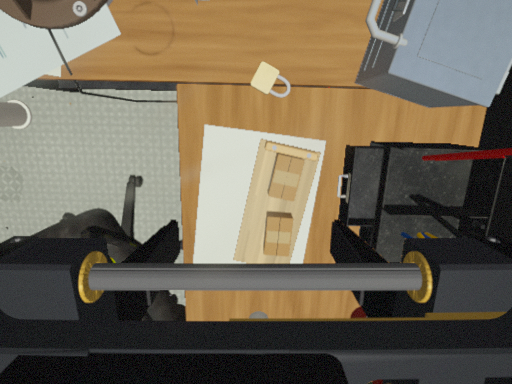

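The wrist view shows the near carton at about (285,177), the loose one at (279,233), the stop at (292,150), and the chest handle at the top right. I'll fit the carton tops.

```bash
cat > fit.py <<'E'
from h import *
def cartons(c,a,d,box=None,dbg=None):
    P=cloud(c,d)
    inb=(P[...,0]>400)&(P[...,0]<570)&(P[...,1]>-430)&(P[...,1]<-170)
    m=(inb&(P[...,2]>34)&(P[...,2]<50)&(d>0)).astype(np.uint8)
    m=cv2.morphologyEx(m,cv2.MORPH_OPEN,np.ones((3,3),np.uint8))
    out=[]
    hsv=cv2.cvtColor(a,cv2.COLOR_BGR2HSV)
    n,l,st,ce=cv2.connectedComponentsWithStats(m)
    for i in range(1,n):
        if st[i,4]<60: continue
        k=np.argwhere(l==i)[:,::-1].astype(float)
        zs=P[...,2][l==i]
        W=onplane(c,k,42)[:,:2].astype(np.float32)
        (cx,cy),(w,h),an=cv2.minAreaRect(W)
        out.append((cx,cy,w,h,an,np.median(zs),st[i,4]))
    return out
E
python3 - <<'E'
from cell import *
from fit import *
s=np.load('w1.npz');c={k:s['c_'+k] for k in('K','R','t')};c['k1']=float(s['c_k1'])
for r in cartons(c,s['a'],s['d']): print('w',np.round(r,1))
s=np.load('s0.npz');ct=get_calibration('top')
for r in cartons(ct,s['a'],s['da']): print('t',np.round(r,1))
P=cloud(c,np.load('w1.npz')['d'])
print(P[[176,233,150,200],[285,279,292,220]].round(1))
a=np.load('w1.npz')['a'][125:275,195:355]
cv2.imwrite('pics/w1c.png',cv2.resize(a,None,fx=4,fy=4,interpolation=cv2.INTER_CUBIC))
E
```

```text
w [ 466.8 -240.7   46.5   74.2    3.7   41.9 1188. ]
w [ 486.4 -344.8   46.3   76.    12.    41.9 1026. ]
t [ 489.5 -343.8   46.7   74.7   12.4   43.1  307. ]
t [ 470.3 -238.6   46.2   74.2    4.    43.2  325. ]
[[ 465.6 -238.7   42.1]
 [ 487.6 -339.9   41.1]
 [ 464.5 -194.6   32.8]
 [ 369.9 -323.3    0.7]]
```

View pics/w1c.png

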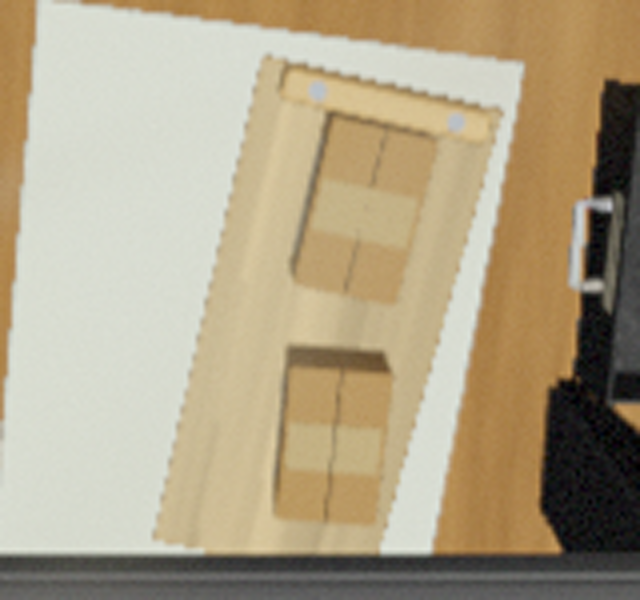

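```bash
python3 - <<'E'
from cell import *
from fit import *
s=np.load('w1.npz');c={k:s['c_'+k] for k in('K','R','t')};c['k1']=float(s['c_k1'])
for P in (cloud(c,s['d'])[:230],cloud(get_calibration('top'),np.load('s0.npz')['da'])):
  P=P.reshape(-1,3); P=P[(P[:,0]>520)&(P[:,0]<700)&(P[:,1]<-200)&(P[:,1]>-460)]
  for z in (20,50,80,100): q=P[P[:,2]>z]; print(z,len(q),q[q[:,0].argsort()[:3]].round().tolist())
E
```

```text
20 3174 [[555.0, -214.0, 32.0], [555.0, -212.0, 34.0], [555.0, -216.0, 32.0]]
50 2636 [[565.0, -202.0, 52.0], [566.0, -203.0, 52.0], [566.0, -205.0, 52.0]]
80 1079 [[613.0, -202.0, 81.0], [613.0, -203.0, 84.0], [614.0, -201.0, 82.0]]
100 741 [[622.0, -236.0, 109.0], [623.0, -236.0, 118.0], [623.0, -235.0, 104.0]]
20 1487 [[558.0, -211.0, 33.0], [560.0, -215.0, 39.0], [561.0, -221.0, 36.0]]
50 1313 [[569.0, -201.0, 51.0], [570.0, -201.0, 63.0], [572.0, -205.0, 53.0]]
80 324 [[618.0, -205.0, 85.0], [618.0, -208.0, 84.0], [618.0, -202.0, 84.0]]
100 195 [[625.0, -233.0, 107.0], [628.0, -233.0, 110.0], [629.0, -233.0, 120.0]]
```

Emit:
servo_tool --moves '[0.19,-0.287,-0.3,-0.025,1,0.19,-0.287,-0.3,-0.025,1,0.19,-0.287,-0.3,-0.025,1,0.19,-0.287,-0.3,-0.025,1,0.19,-0.287,-0.6,-0.025,1,0.19,-0.287,-0.6,-0.025,1,0.19,-0.287,-0.6,-0.025,1,0.19,-0.287,-0.6,-0.025,1,0.19,-0.287,-0.6,-0.025,1,0.19,-0.287,-0.6,-0.025,1]'

```text
t: 3.57
eef_pos: [487.2, -345.6, 94.0]
tcp_rot: [3.141, 0.001, 1.782]
ft_force: [-0.5, -0.5, 0.9]
opening: 1.004
grip_force: 0.0
```

Emit:
servo_tool --moves '[0,0,-0.197,0,1,0,0,-0.197,0,1,0,0,-0.197,0,1,0,0,-0.197,0,0.7,0,0,-0.197,0,0.5,0,0,-0.197,0,0.3,0,0,-0.197,0,0.3,0,0,-0.197,0,0.3,0,0,-0.197,0,0.3,0,0,-0.197,0,0.3,0,0,-0.197,0,0.3,0,0,-0.197,0,0.3]'

```text
t: 4.57
eef_pos: [486.3, -346.4, 13.5]
tcp_rot: [3.141, 0.0, 1.78]
ft_force: [-0.2, 0.1, 4.5]
opening: 0.477
grip_force: 30.0
```

Emit:
servo_tool --moves '[-0.01,0.015,0,-0.012,0.3,-0.02,0.03,0,-0.024,0.3,-0.03,0.045,0,-0.036,0.3,-0.037,0.06,0,-0.046,0.3,-0.037,0.06,0,-0.046,0.3,-0.037,0.06,0,-0.046,0.3]'

```text
t: 5.07
eef_pos: [471.0, -321.9, 13.5]
tcp_rot: [-3.141, -0.001, 1.637]
ft_force: [-1.4, 4.0, 7.1]
opening: 0.481
grip_force: 30.0
```

```bash
python3 - <<'E'
from cell import *
from fit import *
s=state();c=get_calibration('wrist');a,d=read_camera('wrist');ct=get_calibration('top');at,dt=read_camera('top')
print(s['eef_pos'],s['tcp_rot'],s['ft_force'])
for r in cartons(c,a,d): print('w',np.round(r,1))
for r in cartons(ct,at,dt): print('t',np.round(r,1))
cv2.imwrite('pics/w2.png',a)
E
```

```text
[ 471.01529667 -321.86373187   13.47669507] [-3.14090950e+00 -9.85431189e-04  1.63685882e+00] [-1.42508177  3.993294    7.05087101]
w [ 562.5 -216.1   62.1   22.4   77.1   38.4 1758. ]
w [ 4.6790e+02 -2.4180e+02  4.5900e+01  7.2500e+01  3.8000e+00  4.2100e+01
  1.2038e+04]
w [ 4.700e+02 -3.108e+02  5.580e+01  5.270e+01  3.900e+00  4.210e+01
  6.626e+03]
w [ 478.8 -357.2   32.7    1.5    3.8   42.   156. ]
t [ 475.3 -216.3   29.5   29.5   88.3   43.    70. ]
```

View pics/w2.png

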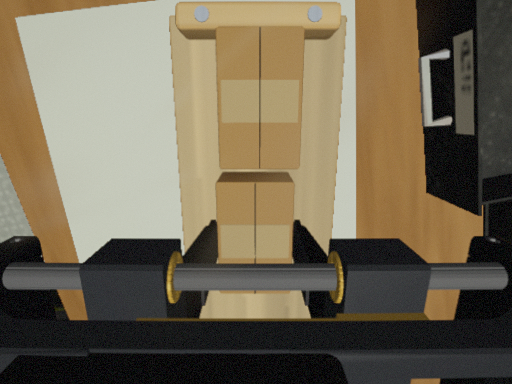

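The near carton's end edge is at about row 168 (cols 219–301). The loose carton's top edge is at about row 181 (cols 217–293), parallel to it and leaving a small gap. I'll measure the gap and sideways offset.

```bash
cat >> fit.py <<'E'
def rel(c,a,d):
    "near pose + loose end-edge and side offsets in near's frame, on z=42 (mask from depth)"
    P=cloud(c,d); Z=P[...,2]
    m=((Z>39.5)&(Z<45)&(P[...,0]>430)&(P[...,0]<515)&(P[...,1]>-400)&(P[...,1]<-195)).astype(np.uint8)
    vu=np.argwhere(m)
    W=onplane(c,vu[:,::-1],42)[:,:2]
    return W
E
python3 - <<'E'
from cell import *
from fit import *
c=get_calibration('wrist');a,d=read_camera('wrist')
W=rel(c,a,d)
th=np.radians(3.8);ex=np.array([np.cos(th),np.sin(th)]);ey=np.array([-ex[1],ex[0]])
q=np.c_[W@ex,W@ey]; o=np.array([467.9,-241.8]);q-=[o@ex,o@ey]
for y in np.arange(-100,40,4):
    k=q[(q[:,1]>y)&(q[:,1]<y+4)]
    if len(k): print(y,len(k),k[:,0].min().round(1),k[:,0].max().round(1),k[:,1].min().round(1),k[:,1].max().round(1))
for xb in range(-20,21,8):
    k=q[abs(q[:,0]-xb)<2]; n=k[(k[:,1]>-45)&(k[:,1]<10)];
    ys=np.sort(k[:,1]); g=np.diff(ys); i=g[(ys[1:]>-60)&(ys[1:]<-20)].argmax() ; j=np.where((ys[1:]>-60)&(ys[1:]<-20))[0][i]; print(xb,ys[j].round(1),ys[j+1].round(1))
E
```

```text
-96 368 -25.2 20.2 -95.3 -92.5
-92 455 -25.7 20.7 -91.9 -88.5
-88 455 -25.6 20.6 -87.9 -84.5
-84 453 -25.4 20.4 -83.8 -80.5
-80 456 -25.3 20.8 -79.9 -76.6
-76 537 -26.8 20.7 -76.0 -72.1
-72 507 -29.7 24.7 -71.5 -68.2
-68 456 -24.9 19.9 -67.6 -64.4
-64 541 -25.3 20.2 -63.9 -60.1
-60 465 -25.2 20.2 -59.5 -56.4
-56 544 -25.1 20.0 -55.8 -52.2
-52 473 -24.9 19.9 -51.6 -48.0
-48 542 -25.3 19.8 -48.0 -44.4
-44 97 -24.1 19.6 -43.9 -43.2
-40 74 -21.0 21.1 -36.3 -36.3
-36 562 -22.7 22.7 -35.7 -32.3
-32 565 -22.6 22.6 -31.7 -28.3
-28 564 -22.5 22.5 -27.8 -24.4
-24 637 -22.8 22.8 -23.9 -20.0
-20 596 -22.8 22.7 -20.0 -16.2
-16 576 -22.7 22.5 -15.7 -12.4
-12 663 -22.5 22.8 -11.9 -8.2
-8 618 -22.4 22.8 -7.7 -4.0
-4 643 -22.8 22.6 -4.0 -0.3
0 676 -22.7 22.5 0.1 3.8
4 685 -22.6 22.8 4.2 7.8
8 688 -22.9 22.7 8.3 11.8
12 693 -22.9 22.5 12.3 15.8
16 697 -22.8 22.8 16.2 19.7
20 765 -22.6 22.7 20.1 24.0
24 728 -23.0 22.6 24.0 27.9
28 715 -22.9 22.9 28.3 31.6
32 801 -22.8 22.8 32.0 35.8
36 87 -21.6 22.1 36.2 36.3
-20 -43.3 -36.3
-12 -43.3 -36.3
-4 -43.3 -36.3
4 -43.2 -36.3
12 -43.2 -36.3
20 -43.8 -36.3
```

Emit:
servo_tool --moves '[0.005,0.003,0,0,0.3,0.005,0.007,0,0,0.3,0.005,0.01,0,0,0.3,0.005,0.013,0,0,0.3,0.005,0.016,0,0,0.3,0.005,0.018,0,0,0.3,0.005,0.018,0,0,0.3,0.005,0.018,0,0,0.3]'

```text
t: 5.88
eef_pos: [473.6, -315.3, 13.5]
tcp_rot: [3.141, 0.001, 1.636]
ft_force: [-0.1, -2.9, 5.4]
opening: 0.479
grip_force: 30.0
```

```bash
cat >> fit.py <<'E'
def report(c,a,d):
    W=rel(c,a,d)
    th=np.radians(3.8);ex=np.array([np.cos(th),np.sin(th)]);ey=np.array([-ex[1],ex[0]])
    o=np.array([467.9,-241.8]);q=np.c_[(W-o)@ex,(W-o)@ey]
    for lo,hi in((-96,-76),(-64,-44),(-30,-10),(0,34)):
        k=q[(q[:,1]>lo)&(q[:,1]<hi)]
        if len(k)>50: print(lo,hi,np.percentile(k[:,0],[.5,99.5]).round(1))
    for xb in range(-18,19,9):
        ys=np.sort(q[abs(q[:,0]-xb)<2][:,1]); y=np.unique(ys.round(1)); g=np.diff(y); i=np.argmax(np.where((y[1:]>-60)&(y[1:]<-20),g,0)); print(xb,'gap',y[i],y[i+1],'ends',y.min(),y.max())
E
python3 - <<'E'
from cell import *
from fit import *
s=state();c=get_calibration('wrist');a,d=read_camera('wrist')
print(s['eef_pos'],s['tcp_rot'],s['ft_force'])
report(c,a,d)
E
```

```text
[ 473.62850412 -315.34675714   13.48881027] [3.14074387e+00 6.85637540e-04 1.63590207e+00] [-0.08138504 -2.90782344  5.3784714 ]
-96 -76 [-22.5  23.5]
-64 -44 [-24.6  25.6]
-30 -10 [-22.5  22.6]
0 34 [-22.7  22.6]
-18 gap -60.6 -59.9 ends -110.2 36.5
-9 gap -37.4 -36.2 ends -110.2 36.5
0 gap -60.6 -59.9 ends -110.9 36.5
9 gap -60.6 -59.9 ends -110.2 36.5
18 gap -37.4 -36.3 ends -110.2 36.5
```

Emit:
servo_tool --moves '[0,0,0,0,0.9,0,0,0,0,0.9,0,0,0,0,0.9,0,0,0,0,0.9,0,0,0,0,0.9,0,0,0,0,0.9]'

```text
t: 6.43
eef_pos: [473.2, -314.9, 13.1]
tcp_rot: [-3.141, -0.0, 1.636]
ft_force: [0.3, 0.5, -0.2]
opening: 0.846
grip_force: 0.0
```

```bash
python3 - <<'E'
from cell import *
from fit import *
s=state();c=get_calibration('wrist');a,d=read_camera('wrist')
print(s['eef_pos'],s['tcp_rot'],s['ft_force'],s['opening'])
report(c,a,d)
E
```

```text
[ 473.16443535 -314.9254632    13.08665456] [-3.14134400e+00 -3.84485574e-04  1.63575752e+00] [ 0.31335683  0.46924557 -0.21867673] 0.845846803246604
-96 -76 [-40.4  40.7]
-64 -44 [-39.8  40.6]
-30 -10 [-22.5  22.5]
0 34 [-22.7  22.6]
-18 gap -52.6 -51.9 ends -110.3 36.9
-9 gap -36.9 -35.8 ends -110.2 36.9
0 gap -37.5 -35.8 ends -111.0 36.9
9 gap -36.9 -35.8 ends -110.3 36.9
18 gap -36.9 -35.8 ends -110.3 36.9
```

Emit:
servo_tool --moves '[0,0,0.1,0,0.9,0,0,0.2,0,0.9,0,0,0.8,0,0.9,0,0,0.8,0,0.9,0,0,0.8,0,0.9,0,0,0.8,0,0.9,0,0,0.8,0,0.9,0,0,0.8,0,0.9,0,0,0.8,0,0.9,0,0,0.8,0,0.9]'

```text
t: 7.32
eef_pos: [473.4, -315.2, 334.6]
tcp_rot: [3.139, 0.002, 1.636]
ft_force: [0.4, -0.2, -1.0]
opening: 0.905
grip_force: 0.0
```

Emit:
servo_tool --moves '[0,0.55,0,-0.02,0.5,0,0.55,0,-0.02,0.5,0,0.55,0,-0.02,0.5,0,0.55,0,-0.02,0.5,0,0.55,0,-0.02,0.5,0,0.55,0,-0.02,0.5,0,0.55,0,-0.02,0.5,0,0.55,0,-0.02,0.5]'

```text
t: 7.98
eef_pos: [473.1, -94.9, 332.3]
tcp_rot: [-3.14, -0.0, 1.575]
ft_force: [-1.1, -0.2, -0.3]
opening: 0.504
grip_force: 0.0
```

```bash
python3 - <<'E'
from cell import *
from fit import *
s=state();c=get_calibration('wrist');a,d=read_camera('wrist')
print(s['eef_pos'],s['tcp_rot'],s['ft_force'],s['opening'])
at,dt=read_camera('top')
for r in cartons(get_calibration('top'),at,dt): print('t',np.round(r,1))
P=cloud(c,d);np.savez('w3.npz',a=a,d=d,P=P,**{'c_'+k:v for k,v in c.items()})
cv2.imwrite('pics/w3.png',a)
m=((P[...,2]>125)&(P[...,2]<150)&(P[...,0]<530)&(P[...,0]>470)&(P[...,1]<110)&(P[...,1]>-60)).astype(np.uint8)
n,l,st,ce=cv2.connectedComponentsWithStats(m)
for i in range(1,n):
  if st[i,4]>60: print(st[i],P[l==i].min(0).round(1),P[l==i].max(0).round(1))
E
```

```text
[473.08795897 -94.85336628 332.2541329 ] [-3.14002894e+00 -2.41538464e-04  1.57459809e+00] [-1.12358913 -0.16441174 -0.32686189] 0.5036173932603509
t [ 472.9 -276.2   46.2  148.8    4.    43.   641. ]
[ 254   12   50  114 1332] [470.8 -32.7 125. ] [530.  101.8 144.5]
```

View pics/w3.png

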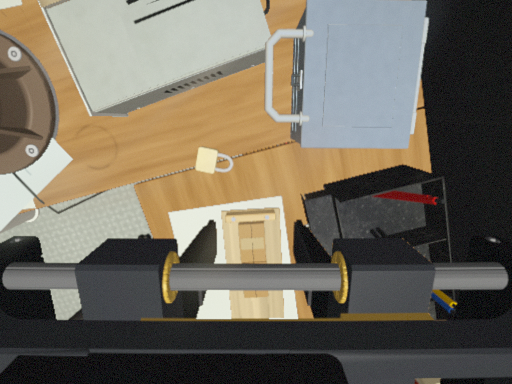

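The handle bar runs at col ~269, rows 45–112, and the chest lid's right-hand (-y) corner is at (303,147). The cartons below are butted in line. I'll fit the bar.

```bash
python3 - <<'E'
from cell import *
from fit import *
s=np.load('w3.npz');c={k:s['c_'+k] for k in('K','R','t')};c['k1']=float(s['c_k1'])
P=s['P'];a=s['a']
g=a.astype(int).min(2)
pts=[]
for r in range(46,110,4):
    row=g[r,255:292]; k=np.where((row>130)&(P[r,255:292,2]>110))[0]
    k=[x for x in k if x-k[0]<14]; mid=255+np.mean(k); pts.append((mid,r))
    print(r,255+k[0],255+k[-1],P[r,int(mid)].round(1))
B=onplane(c,pts,134)
vx,vy,x0,y0=cv2.fitLine(B[:,:2].astype(np.float32),cv2.DIST_HUBER,0,.01,.01).ravel()
print('line',vx,vy,x0,y0,'yaw',np.degrees(np.arctan2(-vx*np.sign(vy),abs(vy))))
# U legs: bar outer ends, z=134
print('ends',onplane(c,[(268,33),(268,119)],134).round(1), 'legs',onplane(c,[(290,34),(290,118)],134).round(1),'lid corner',onplane(c,[(303,147),(409,147)],137).round(1))
E
```

```text
46 255 268 [479.7  63.7 123.7]
50 255 268 [478.6  60.  119.3]
54 265 272 [488.   51.2 140.6]
58 265 272 [488.2  47.  139. ]
62 265 272 [488.2  42.2 140.2]
66 265 272 [488.3  37.8 139.5]
70 265 272 [488.4  33.4 138.1]
74 265 272 [488.5  28.8 137.4]
78 265 272 [488.5  24.  139.2]
82 265 272 [488.6  19.2 139.7]
86 265 272 [488.6  14.5 139.6]
90 265 272 [488.8   9.9 138.7]
94 265 271 [488.8   5.1 138.2]
98 265 271 [4.889e+02 2.000e-01 1.396e+02]
102 265 271 [489.   -4.6 139.4]
106 265 271 [489.   -9.4 139.5]
line 0.0054510124 -0.99998516 489.24155 23.480236 yaw 0.31232154
ends [[487.9  76.1 134. ]
 [489.5 -25.5 134. ]] legs [[514.7  75.2 134. ]
 [518.  -24.  134. ]] lid corner [[536.1 -61.  137. ]
 [677.  -60.  137. ]]
```

Emit:
servo_tool --moves '[0.04,0.292,0,0.004,0.36,0.04,0.292,0,0.004,0.36,0.04,0.292,0,0.004,0.36,0.04,0.292,-0.3,0.004,0.36,0.04,0.292,-0.39,0.004,0.36,0.04,0.292,-0.39,0.004,0.36,0.04,0.292,-0.39,0.004,0.36,0.04,0.292,-0.39,0.004,0.36,0.04,0.292,-0.39,0.004,0.36,0.04,0.292,-0.39,0.004,0.36]'

```text
t: 8.92
eef_pos: [490.4, 20.8, 178.7]
tcp_rot: [3.14, 0.0, 1.584]
ft_force: [0.2, 0.9, 0.2]
opening: 0.361
grip_force: 0.0
```

```bash
python3 - <<'E'
from cell import *
from fit import *
s=state();c=get_calibration('wrist');a,d=read_camera('wrist')
print(s['eef_pos'],s['tcp_rot'],s['ft_force'],s['opening'])
cv2.imwrite('pics/w4.png',a)
b,_=read_camera('side');cv2.imwrite('pics/s4.png',cv2.resize(b[90:290,120:360],None,fx=3,fy=3,interpolation=cv2.INTER_CUBIC))
E
```

```text
[490.37796823  20.84186485 178.71469539] [3.13989825e+00 2.22509879e-04 1.58428939e+00] [0.20216553 0.91367432 0.23363681] 0.3605863590585321
```

View pics/w4.png

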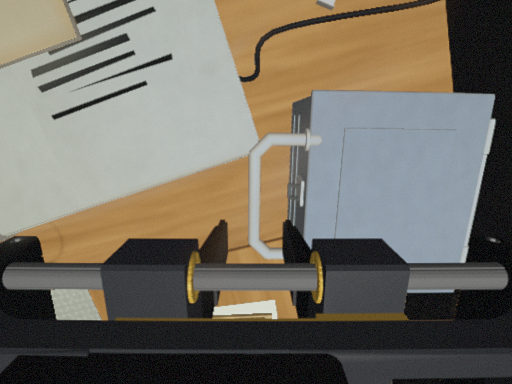

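The bar (col ~254, rows 155–240) lies midway between the fingertips (cols 222 and 287), so I'll descend and close.

Emit:
servo_tool --moves '[-0.002,0,-0.05,0,0.36,-0.002,0,-0.1,0,0.36,-0.002,0,-0.158,0,0.36,-0.002,0,-0.158,0,0.36,-0.002,0,-0.158,0,0.2,-0.002,0,-0.158,0,0,-0.002,0,-0.158,0,0,-0.002,0,-0.158,0,0,-0.002,0,-0.158,0,0,-0.002,0,-0.158,0,0]'

```text
t: 9.85
eef_pos: [489.8, 21.6, 115.7]
tcp_rot: [3.138, 0.0, 1.585]
ft_force: [-1.4, -0.4, 26.3]
opening: 0.023
grip_force: 15.6
```

```bash
python3 - <<'E'
from cell import *
from fit import *
s=state();print({k:np.round(s[k],3).tolist() for k in('t','eef_pos','ft_force','moment','opening','grip_force')})
b,_=read_camera('side');a,d=read_camera('wrist')
s=state();print({k:np.round(s[k],3).tolist() for k in('t','eef_pos','ft_force','moment','opening','grip_force')})
x=cv2.resize(b[130:220,190:290],None,fx=4,fy=4,interpolation=cv2.INTER_CUBIC)
y=cv2.resize(a[100:300,150:350],None,fx=1.8,fy=1.8)
cv2.imwrite('pics/m5.png',np.hstack([x,y]))
E
```

```text
{'t': 9.85, 'eef_pos': [489.82, 21.595, 115.714], 'ft_force': [-1.373, -0.418, 26.261], 'moment': [-0.02, 0.253, -0.086], 'opening': 0.023, 'grip_force': 15.64}
{'t': 9.95, 'eef_pos': [489.874, 21.595, 116.166], 'ft_force': [-2.62, -0.372, 22.006], 'moment': [-0.065, 0.515, -0.008], 'opening': 0.008, 'grip_force': 11.229}
```

View pics/m5.png

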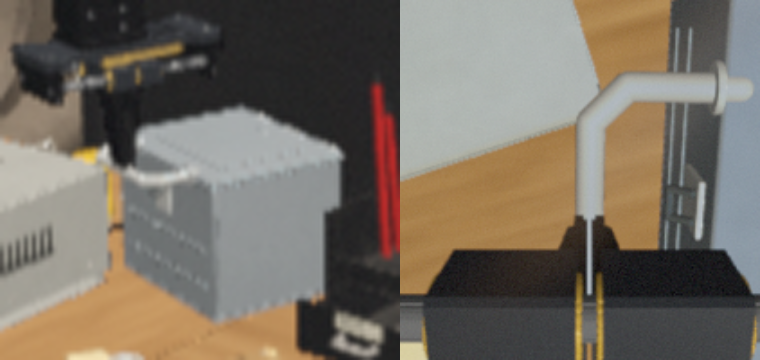

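```bash
python3 - <<'E'
from cell import *
from fit import *
c=get_calibration('wrist');a,d=read_camera('wrist');P=cloud(c,d)
s=state();print(s['eef_pos'],s['ft_force'],s['opening'],s['grip_force'])
cs=get_calibration('side');
def pr(c,X):
    p=c['R']@np.array(X,float)+c['t'];return (c['K']@np.r_[p[:2]/p[2]*(1+c['k1']*((p[:2]/p[2])**2).sum()),1])[:2].round(1)
for X in([490,21.6,116],[489,21.6,134],[489,11,134],[489,40,134]): print(X,'side',pr(cs,X),'wrist',pr(c,X))
for r in range(170,290,6): print(r,[(k,P[r,k].round(0).tolist()) for k in(247,255,263)],a[r,255].tolist())
b,db=read_camera('side');Q=cloud(cs,db)
for v in range(150,182,2): print(v,[Q[v,u].round().tolist() for u in (216,220,224)])
E
```

```text
[489.79803682  21.62361315 116.17882336] [-2.61756662 -0.08775277 21.15878376] 0.008704355626128335 11.010591024532914
[490, 21.6, 116] side [220.  177.2] wrist [255.1 222.9]
[489, 21.6, 134] side [219.6 172.6] wrist [253.7 232.7]
[489, 11, 134] side [221.  173.4] wrist [253.5 247.8]
[489, 40, 134] side [217.1 171.2] wrist [254.2 205.3]
170 [(247, [484.0, 62.0, 134.0]), (255, [489.0, 63.0, 140.0]), (263, [494.0, 63.0, 136.0])] [188, 185, 177]
176 [(247, [484.0, 59.0, 135.0]), (255, [489.0, 60.0, 139.0]), (263, [494.0, 59.0, 135.0])] [187, 183, 176]
182 [(247, [484.0, 55.0, 135.0]), (255, [489.0, 56.0, 139.0]), (263, [494.0, 55.0, 135.0])] [185, 181, 176]
188 [(247, [484.0, 51.0, 135.0]), (255, [489.0, 53.0, 140.0]), (263, [494.0, 51.0, 135.0])] [190, 185, 178]
194 [(247, [484.0, 47.0, 135.0]), (255, [489.0, 49.0, 139.0]), (263, [499.0, 12.0, -0.0])] [188, 183, 176]
200 [(247, [485.0, 44.0, 135.0]), (255, [489.0, 45.0, 139.0]), (263, [500.0, 5.0, -0.0])] [186, 182, 176]
206 [(247, [485.0, 40.0, 135.0]), (255, [489.0, 41.0, 140.0]), (263, [500.0, -2.0, 0.0])] [184, 181, 176]
212 [(247,
[... 1811 characters left out ...]
[[702.0, 447.0, 23.0], [485.0, 8.0, 179.0], [725.0, 411.0, 28.0]]
164 [[705.0, 453.0, 11.0], [485.0, 8.0, 171.0], [550.0, 97.0, 135.0]]
166 [[701.0, 446.0, 4.0], [486.0, 12.0, 162.0], [533.0, 66.0, 139.0]]
168 [[498.0, 64.0, 138.0], [484.0, 9.0, 156.0], [533.0, 67.0, 130.0]]
170 [[491.0, 52.0, 135.0], [485.0, 10.0, 148.0], [534.0, 70.0, 121.0]]
172 [[589.0, 238.0, 55.0], [487.0, 16.0, 138.0], [534.0, 70.0, 114.0]]
174 [[497.0, 65.0, 115.0], [537.0, 108.0, 94.0], [488.0, -13.0, 139.0]]
176 [[495.0, 62.0, 108.0], [538.0, 110.0, 85.0], [487.0, -14.0, 132.0]]
178 [[495.0, 62.0, 100.0], [537.0, 108.0, 78.0], [534.0, 72.0, 89.0]]
180 [[495.0, 62.0, 92.0], [536.0, 108.0, 70.0], [534.0, 73.0, 81.0]]
```

Opening reads ~0 with +z force, and the side depth shows the fingers ending at z≈138. So the tips closed on top of the bar and not around it. I'll reopen, go lower (nothing below the bar) and close again.

Emit:
servo_tool --moves '[0,0,0.01,0,0.36,0,0,0.01,0,0.36,0,0,0.01,0,0.36,0,0,0.01,0,0.36,0,0,0.01,0,0.36,0,0,0,0,0.36]'

```text
t: 10.55
eef_pos: [488.7, 21.7, 114.2]
tcp_rot: [3.141, 0.0, 1.585]
ft_force: [-0.1, -0.3, -0.7]
opening: 0.34
grip_force: 0.0
```

```bash
python3 - <<'E'
from cell import *
from fit import *
c=get_calibration('wrist');a,d=read_camera('wrist');P=cloud(c,d)
s=state();print(s['eef_pos'],s['tcp_rot'],s['ft_force'],s['opening'],s['grip_force'])
cs=get_calibration('side');b,db=read_camera('side');Q=cloud(cs,db)
for n,X in(('w',P),('s',Q)):
    q=X.reshape(-1,3); q=q[(abs(q[:,1]-21.6)<16)&(q[:,0]>450)&(q[:,0]<530)&(q[:,2]>90)&(q[:,2]<200)]
    for lo in range(450,530,6):
        k=q[(q[:,0]>=lo)&(q[:,0]<lo+6)]
        if len(k): print(n,lo,len(k),'z',np.sort(k[:,2])[:4].round(),k[:,2].max().round(),'y',k[:,1].min().round(),k[:,1].max().round())
E
```

```text
[488.23337651  21.69673239 113.19551646] [-3.14096211e+00 -5.17267865e-05  1.58546525e+00] [-0.02058339  0.23969765 -0.27146184] 0.3482249268983815 0.0
w 462 304 z [138. 140. 143. 144.] 193.0 y 32.0 33.0
w 468 747 z [136. 136. 137. 137.] 200.0 y 8.0 33.0
w 480 106 z [133. 134. 134. 134.] 139.0 y 6.0 37.0
w 486 467 z [136. 136. 136. 137.] 140.0 y 6.0 38.0
w 492 164 z [134. 134. 135. 135.] 140.0 y 6.0 37.0
w 504 868 z [136. 137. 137. 137.] 200.0 y 10.0 34.0
w 510 181 z [149. 149. 152. 152.] 193.0 y 33.0 34.0
w 516 49 z [104. 104. 104. 104.] 107.0 y 19.0 34.0
w 522 119 z [104. 105. 105. 105.] 111.0 y 19.0 35.0
w 528 29 z [108. 109. 109. 109.] 113.0 y 19.0 34.0
s 456 6 z [187. 188. 190. 192.] 198.0 y 7.0 29.0
s 462 46 z [140. 144. 145. 146.] 196.0 y 6.0 33.0
s 468 20 z [136. 137. 142. 144.] 198.0 y 7.0 21.0
s 474 3 z [137. 161. 162.] 162.0 y 12.0 18.0
s 480 1 z [135.] 135.0 y 18.0 18.0
s 486 9 z [135. 135. 136. 136.] 140.0 y 9.0 36.0
s 492 1 z [138.] 138.0 y 11.0 11.0
s 498 4 z [149. 160. 168. 170.] 170.0 y 6.0 21.0
s 504 47 z [137. 139. 139. 140.] 200.0 y 6.0 31.0
s 510 23 z [135. 138. 150. 150.] 199.0 y 8.0 31.0
s 516 5 z [108. 152. 175. 179.] 183.0 y 12.0 18.0
s 522 2 z [103. 107.] 107.0 y 19.0 30.0
s 528 2 z [106. 106.] 106.0 y 18.0 31.0
```

Both cameras show the fingertips at z≈136 with TCP at 113, and the bar at 134 centred between the fingers. I'll lower by 17 mm and close.

Emit:
servo_tool --moves '[0,0,0,0,0.29,0,0,-0.01,0,0.29,0,0,-0.02,0,0.29,0,0,-0.03,0,0.29,0,0,-0.042,0,0.29,0,0,-0.042,0,0.29,0,0,-0.042,0,0,0,0,-0.042,0,0,0,0,-0.042,0,0,0,0,-0.042,0,0,0,0,-0.042,0,0]'

```text
t: 11.57
eef_pos: [489.7, 21.7, 97.6]
tcp_rot: [3.139, 0.0, 1.585]
ft_force: [5.1, 2.3, -1.8]
opening: 0.098
grip_force: 30.0
```

Emit:
servo_tool --moves '[0.001,0,0.02,0,0,0.002,0,0.04,0,0,0.004,0,0.06,0,0,0.007,0,0.08,0,0,0.011,0,0.1,0,0,0.016,0,0.12,0,0,0.022,0,0.139,0,0,0.028,0,0.158,0,0,0.028,0,0.158,0,0]'

```text
t: 12.32
eef_pos: [501.9, 21.7, 161.8]
tcp_rot: [3.136, 0.0, 1.585]
ft_force: [9.8, 0.4, -6.2]
opening: 0.093
grip_force: 30.0
```

```bash
cat > lid.py <<'E'
from cell import *
from fit import *
s=state();print(s['t'],s['eef_pos'].round(1),s['tcp_rot'].round(3),s['ft_force'].round(1),s['opening'],s['grip_force'])
for n in('wrist','top'):
    c=get_calibration(n);a,d=read_camera(n);P=cloud(c,d).reshape(-1,3)
    q=P[(P[:,1]>-40)&(P[:,1]<100)&(P[:,0]>560)&(P[:,0]<660)&(P[:,2]>138)&(P[:,2]<285)]
    if len(q)>100:
        p=np.polyfit(q[:,0],q[:,2],1); r=abs(q[:,2]-np.polyval(p,q[:,0]))<6; p=np.polyfit(q[r,0],q[r,2],1)
        print(n,len(q),r.sum(),'lid angle deg',-np.degrees(np.arctan(p[0])))
    if n=='top':
        for r in cartons(c,a,d): print('t',np.round(r,1))
E
python3 lid.py
```

```text
12.3167 [501.9  21.7 161.8] [3.136 0.    1.585] [ 9.8  0.4 -6.2] 0.09287365479186396 29.976597726345062
wrist 22212 3067 lid angle deg 22.32933090460537
top 670 668 lid angle deg 20.326854747786122
t [ 472.8 -276.4   46.5  148.5    4.    42.8  645. ]
```

Emit:
servo_tool --moves '[0.009,0,0.019,0,0,0.017,0,0.037,0,0,0.026,0,0.055,0,0,0.036,0,0.073,0,0,0.047,0,0.09,0,0,0.058,0,0.107,0,0,0.07,0,0.123,0,0,0.083,0,0.139,0,0,0.096,0,0.154,0,0,0.11,0,0.168,0,0,0.11,0,0.168,0,0,0.11,0,0.168,0,0]'

```text
t: 13.42
eef_pos: [543.3, 21.6, 227.9]
tcp_rot: [-3.141, 0.0, 1.586]
ft_force: [-2.7, -3.1, 0.4]
opening: 0.095
grip_force: 30.0
```

```bash
python3 lid.py
```

```text
13.4167 [543.3  21.6 227.9] [-3.141  0.     1.586] [-2.7 -3.1  0.4] 0.09468325318368821 30.011124908924103
wrist 11091 10919 lid angle deg 43.71953251161668
top 334 329 lid angle deg 43.90113593003425
t [ 472.7 -274.8   46.5  151.6    4.    42.9  652. ]
```

Emit:
servo_tool --moves '[0,0,0,0,0,0,0,0,0,0,0,0,0,0,0,0,0,0,0,0,0,0,0,0,0,0,0,0,0,0]'

```text
t: 14.02
eef_pos: [543.1, 21.6, 227.6]
tcp_rot: [-3.141, 0.0, 1.585]
ft_force: [-5.9, -3.5, 1.2]
opening: 0.094
grip_force: 30.0
```

```bash
python3 lid.py; python3 lid.py; python3 - <<'E'
from cell import *
from fit import *
a,d=read_camera('side');c=get_calibration('side')
for r in cartons(c,a,d): print('s',np.round(r,1))
E
```

```text
14.0167 [543.1  21.6 227.6] [-3.141  0.     1.585] [-5.9 -3.5  1.2] 0.09378494421287699 30.01099705696106
wrist 11131 10950 lid angle deg 43.59079695565408
top 335 328 lid angle deg 44.0347164949509
t [ 472.8 -276.    46.5  149.2    4.    43.   650. ]
14.1167 [543.   21.6 227.6] [-3.141  0.     1.586] [-4.7 -3.4  1.3] 0.09574125769973114 30.011015832424164
wrist 11129 10943 lid angle deg 43.595784404872965
top 333 327 lid angle deg 44.05886115337394
t [ 472.9 -276.2   46.2  148.8    4.    43.   643. ]
s [ 467.7 -286.3   57.2  161.     2.1   41.9  382. ]
```

The lid is steady at about 44° (0.77 rad), held with a 30 N grip. The cartons measure 148.8–149.2 mm end to end against 148 mm nominal, still in line. I'm handing it in.

```bash
python3 -c "
from cell import *
print(job_done())"
```

```text
the job is handed in; nothing more can be done
None
```

The job is handed in with no verdict returned: the loose carton is butted in line against the one at the stop and released, and the gripper is holding the chest lid steady at about 44° (0.77 rad).

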